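Rock the locating block out of the die plate

TASK

Unlock the die plate by turning the black-gripped locking disc until its red pointer reads zero (the yellow mark), and leave it there. Then take the locating block by its red post and rock it side to side along its length while drawing it up, leaning it plainly towards the disc first and then away from it, a few degrees each way, until it works free of the tight pocket. Finish while still holding the block, level and steady, just clear above its pocket (about 15 mm of air under it); leave the other things on the bench alone.

Things in the scene. Friction and masses are not known exactly. Their poses are not given: they have to be found in the camera images.
- plate: Dark steel die plate fixed to the bench, 130 (x) x 225 (y) x 40 mm high, reaching from y -75 to y +150 mm. Origin: on the bench under the centre of the pocket; z up; +y runs from the pocket to the locking disc, whose upright axis is at x 0, y +84.
- pocket (a point): Centre of the pocket's mouth, at plate z 40. The pocket is open at the top, 30 (x) x 88 (y) mm, 24 mm deep (floor at plate z 16). Spring pads at its ends grip the block: pulled straight up it resists with some 20 to 35 N; rocked, one end climbs while the other stays gripped as a pivot (about 1 N m, or 15 N sideways on the post).
- pad_near (a point): Where the brass spring pad at the disc's end of the pocket presses on the block's end: plate y +40, z 30. The pads squeeze with about 20 N each and stand 4 mm out of the end walls; they let go once the block's underside is above plate z 30.
- pad_far (a point): The same for the pad at the other end of the pocket: plate y -40, z 30.
- block: Locating block, loose: bare-metal bar 28 (x) x 80 (y) x 28 mm high with a red post on top, 0.35 to 0.55 kg. Origin: centre of its underside; z up, y along it, +y towards the disc. Seated, its origin is at plate x 0, y 0, z 16. Leaning towards the disc = +y end lower. 3 degrees are needed each way (towards first) while the origin is below plate z 38; it can lean 6.
- block_grip (a point): Point to grip on the red post, on its axis, 70 mm above the block's underside. The post is 22 (x) x 30 (y) mm and stands from 28 to 88 mm above the underside.
- dial (a joint): Angle of the locking disc in rad about its upright axis, counterclockwise seen from above positive; 0 = the red pointer at the broad yellow zero mark (pointer along plate +y). Range -0.7 to 1.8, starts between 0.7 and 1.4; no stop at zero, stays where left, stiff by 0.12 N m. Zero is wanted within 0.1 rad. Scale marks every 0.2 rad.
- disc_top (a point): Centre of the disc's upper face, plate z 51. The disc is bare metal, radius 52 mm, 5 mm thick, with a flat edge 38 mm from the axis, on the side away from the pointer. Away from zero its round rim covers the +y end of the block and keeps it in; at zero the flat faces the block and clears it.
- dial_grip (a point): Point to grip on the disc's black grip bar, on the axis, at plate z 70. The bar is 14 mm thick and 44 mm long, lies along the pointer, and stands from plate z 51 to z 79.
- pointer_tip (a point): Outer end of the red pointer, 50 mm from the disc's axis, on the disc's upper face (plate z 51).
- bar: Loose dark steel bar, 130 x 32 x 32 mm, a bystander. Origin: centre of its underside.
- flapdisc: Loose brown grinding disc lying flat, 100 mm across, 10 mm thick, a bystander. Origin: centre of its underside.
- hammer: Loose hammer with a wooden handle, 260 mm long, lying on the bench, a bystander. Origin: under its middle.
There are look-alikes about, which are no part of the job. Of the things that look like the block, the middle-sized one is meant.

How it is judged:
By the outcome, as a careful person would: the job done as asked, in the order asked, and still so for the second after the job is handed in, while the arm keeps its last pose, push and grip.
It also fails if it takes over 45 s, if anything falls off the work surface, if the arm or the gripper's body presses on something with over 40 N, if the wrist force passes 120 N, or if a joint passes its speed limit or range.

ROBOT

A 7-joint arm with a two-finger parallel gripper is mounted at the origin on the work surface. World frame = base frame: x ahead of the robot, y to its left, z up, the work surface at z = 0. Lengths are in m, angles in rad, forces in N, time in s.
With the tool pointing down it reaches from about 0.35 to 0.775 m from the base axis. Payload 3.1 kg.
Tool frame: the origin (TCP) lies on the centre line of the jaws, within the pads' length; the fingertips stand 25 mm ahead of it and the grasp point (between the pads) lies 6 mm ahead of it; z points along the fingers, y is the line along which they close (so a half turn about z gives the same grasp; the last joint's range is limited). The gripper opens to 85 mm and grips with 20 to 120 N. Pads are 22 mm wide; open, the fingers measure 114 mm over their backs; the gripper's body (76 mm by 85 mm) begins 54 mm behind the grasp point. The pads swing forward as they close: fully open they stand 13 mm farther back than shut.
Start: joints at [-1.178, 0.311, 0.014, 1.512, -0.004, 1.319, -0.027], TCP at [0.232, 0.499, 0.256] pointing down, gripper open.
Joint ranges: [-2.7, 2.7], [-0.3, 1.91], [-1.27, 1.3], [0.12, 2.57], [-1.44, 4.58], [0.2, 2.03], [-3.05, 3.05]. Speed limits (rad/s): [2.79, 2.79, 3.14, 3.14, 3.14, 3.14, 3.14].

INTERFACE

Orientations are given as a rotation vector (axis times angle).
In Python, from rig import ctrl, fingers, kin, sensors, vision, hand_in gives the robot as it stands. Calls block until the motion is done:
- ctrl.goto(position, orientation): joint-space move of the TCP to a pose.
- ctrl.move_l(position, rotation=None, max_speed=0.15, threshold=None): straight line of the TCP; rotation=None keeps the orientation; max_speed is the mean speed in m/s. With threshold (N) it stops when the force on the tool has changed by that much, and returns True; else False.
- ctrl.set_joints(angles): joint-space move.
- fingers.grip(opening): finger opening in m; the grip force is fixed at half the most; returns when the fingers have stopped.
- ctrl.dwell(seconds).
- kin.solve_ik(position, orientation): joint angles nearest the present ones, or None.
- sensors.read_state(): the state.
- vision.get_image(name): name is "side" or "top" or "wrist"; returns the picture (420x560x3 uint8, red, green, blue); there is no depth.
- vision.calibration(name): a dict with "intrinsics" (3x3 intrinsics, pixels), "R" (3x3) and "t" (3): a world point X has camera coordinates R X + t. Camera axes: x right, y down, z forward; pixel columns grow to the right and rows downward; lengths in m; the calibration is good to about 2 mm. A picture is of the moment at which its call begins: read the wrist's pose just before it. calibration takes no time and is no camera call; for the wrist camera it gives the pose at the moment of the call.
A pose or a line that the arm cannot do raises ctrl.PlanningError and nothing moves.
- hand_in(): hands the job in; it is judged then, once.
The state is a dict: "clock": time; "joint_pos": joint angles; "qd": joint speeds; "effort": joint torques, N m; "eef_pos": TCP position; "tcp_rot": TCP orientation; "ft_force": force on the tool from outside, world axes, zero at the start; "moment": the same for the moment, N m; "gripper_width": finger opening in m; "gripper_force": force on a finger pad.
Only numpy, scipy, OpenCV 4.12 (cv2) and the standard library are available. Lean on these libraries where they do the work, as an engineer would, in place of code of your own. Each camera call takes 0.05 s, during which the arm holds its last target. There are 200 camera calls.

## Working session

There is one attempt and no reset: what is moved stays moved. The work goes in short steps, each a Python script; the robot and the scene stay as the last script left them, time stands still between calls to the robot, and variables do not carry over. Pictures are saved under pics/ and viewed, at most 10 in all, crops included, and the job is handed in when it is done.

```bash
mkdir -p pics; ls; python3 - <<'E'
from rig import vision,sensors
import cv2
for n in("top","side"):
    cv2.imwrite(f"pics/{n}0.png",vision.get_image(n)[:,:,::-1])
    c=vision.calibration(n);print(n,c)
s=sensors.read_state();print(s)
E
```

```text
pics
top {'intrinsics': array([[541.25014984,   0.        , 278.91098209],
       [  0.        , 541.25014984, 213.5316852 ],
       [  0.        ,   0.        ,   1.        ]]), 'R': array([[ 0.02395074, -0.9996578 , -0.01051888],
       [-0.98057947, -0.02144233, -0.19494649],
       [ 0.19465423,  0.01498371, -0.98075747]]), 't': array([0.04100626, 0.47386667, 1.19081493])}
side {'intrinsics': array([[477.82654169,   0.        , 281.20736657],
       [  0.        , 477.82654169, 210.3267462 ],
       [  0.        ,   0.        ,   1.        ]]), 'R': array([[ 0.73058474, -0.68282093,  0.00123029],
       [-0.41293314, -0.44325164, -0.7956219 ],
       [ 0.54381261,  0.58076119, -0.60579227]]), 't': array([-0.3161434 ,  0.28675362,  1.18925028])}
{'clock': 0.1, 'joint_pos': array([-1.177716  ,  0.31170266,  0.01400275,  1.51292891, -0.00440961,
        1.31921504, -0.02717665]), 'qd': array([ 0.00111327, -0.0025682 ,  0.00024981, -0.00290741,  0.00124523,
       -0.00094469, -0.00153558]), 'effort': array([ 1.08735680e-03, -3.80854440e+01,  1.46755558e-01, -2.31240267e+01,
        1.23843292e-02,  8.10863392e-03, -2.64153584e-05]), 'eef_pos': array([0.23139307, 0.49827332, 0.2552854 ]), 'tcp_rot': array([-0.67736426, -3.06729359,  0.0034361 ]), 'ft_force': array([-0.43971164, -0.02954072, -0.26022067]), 'moment': array([-0.00270697, -0.02195117,  0.0158154 ]), 'gripper_force': 0.0, 'gripper_width': 0.08539053773905518}
```

View pics/top0.png

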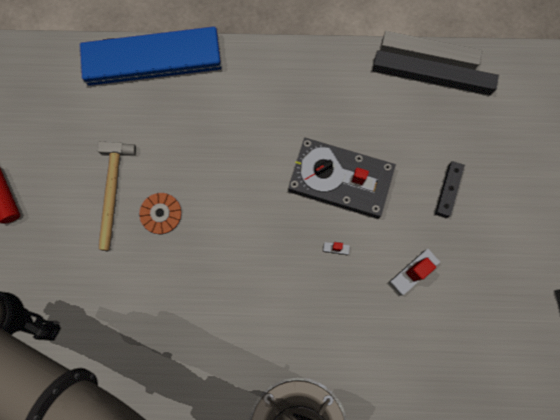

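View pics/side0.png

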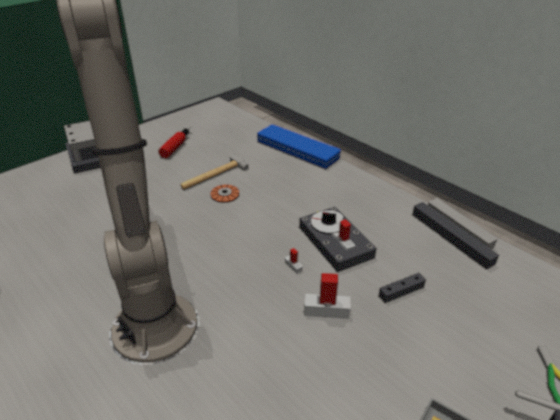

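The top view shows the plate at about (342,178), with the disc at (322,170) and yellow mark at (298,163). Three things look like the block: a small one at (338,247), a large one at (415,270), and the middle-sized one in the plate's pocket at (362,180). That last one fits the description. I'll confirm it in a crop and measure the plate.

```bash
cat > h.py <<'E'
import numpy as np,cv2
from scipy.spatial.transform import Rotation as Ro
from rig import ctrl,fingers,kin,sensors,vision,hand_in
def ray(c,px,z):
    d=c["R"].T@np.linalg.solve(c["intrinsics"],[px[0],px[1],1.]);o=-c["R"].T@c["t"]
    return o+d*(z-o[2])/d[2]
def proj(c,X):
    p=c["intrinsics"]@(c["R"]@np.asarray(X)+c["t"]);return p[:2]/p[2]
def masks(im):
    h=cv2.cvtColor(im,cv2.COLOR_RGB2HSV);H,S,V=[h[...,i].astype(int) for i in range(3)]
    red=((H<8)|(H>172))&(S>150)&(V>60); yel=(H>22)&(H<35)&(S>120)&(V>90); dark=(V<75)&(S<90)
    return [m.astype(np.uint8) for m in(red,yel,dark)]
def blobs(m,amin=4):
    n,l,s,c=cv2.connectedComponentsWithStats(m)
    return [(c[i].round(1).tolist(),int(s[i,4])) for i in range(1,n) if s[i,4]>=amin],l
E
python3 - <<'E'
from h import *
im=cv2.imread("pics/top0.png")[:,:,::-1].copy();c=vision.calibration("top")
cv2.imwrite("pics/crop0.png",cv2.resize(im[125:300,275:475],None,fx=3.4,fy=3.4,interpolation=cv2.INTER_CUBIC)[:,:,::-1])
r,y,d=masks(im)
for n,m in(("red",r),("yel",y)):
    print(n,[b for b in blobs(m)[0] if 280<b[0][0]<400 and 130<b[0][1]<220])
roi=np.zeros_like(d);roi[130:222,280:402]=1
cs,_=cv2.findContours(d*roi,cv2.RETR_EXTERNAL,cv2.CHAIN_APPROX_NONE);k=max(cs,key=cv2.contourArea)
q=cv2.convexHull(k);print(cv2.approxPolyDP(q,5,True)[:,0].tolist())
print(np.array([ray(c,p,0.04) for p in cv2.approxPolyDP(q,5,True)[:,0]]).round(4))
E
```

```text
red [([319.7, 167.2], 21), ([360.7, 173.2], 128)]
yel [([297.9, 162.2], 11)]
[[305, 138], [394, 164], [378, 218], [288, 192]]
[[ 0.6575 -0.0053  0.04  ]
 [ 0.598  -0.2141  0.04  ]
 [ 0.4687 -0.1753  0.04  ]
 [ 0.5255  0.0321  0.04  ]]
```

View pics/crop0.png

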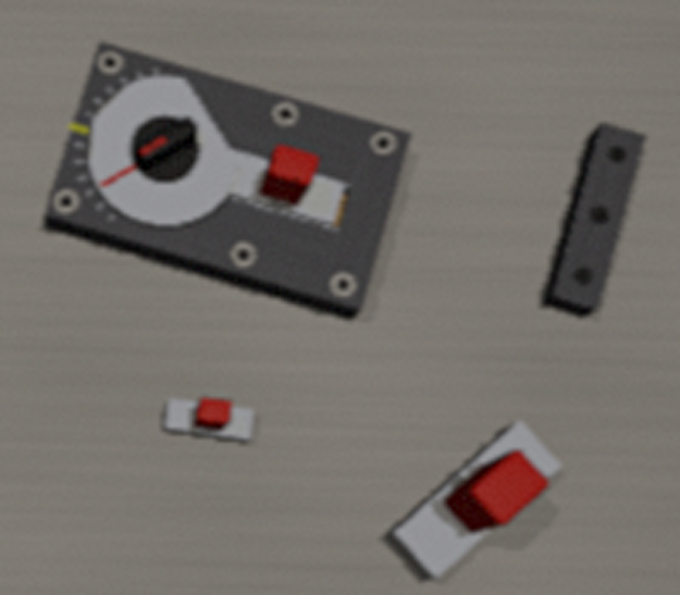

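The crop confirms it: the middle-sized block sits in the plate's pocket, with its +y end under the disc and a brass pad visible at the far end. The red pointer lies counterclockwise of the yellow mark. Next is a wrist view from above the plate to refine this.

```bash
cat >> h.py <<'E'
def down(ang):  # closing axis (tool y) at world azimuth ang, tool z down
    y=np.array([np.cos(ang),np.sin(ang),0]);z=np.array([0,0,-1.]);return np.c_[np.cross(y,z),y,z]
rv=lambda R:Ro.from_matrix(R).as_rotvec()
E
python3 - <<'E'
from h import *
yd=np.array([.058,.208]);a=np.arctan2(yd[1],yd[0])
ctr=np.array([.562,-.09])
for k in(a,a-np.pi,a-1,a+1,a-np.pi/2,a-np.pi/2+1,a+np.pi/2,a+np.pi/2+1):
    q=kin.solve_ik(np.r_[ctr,.3],rv(down(k)));print(round(np.degrees(k)),None if q is None else np.round(q,2))
ctrl.goto(np.r_[ctr,.30],rv(down(a-np.pi)))
ctrl.dwell(.3)
c=vision.calibration("wrist");im=vision.get_image("wrist");cv2.imwrite("pics/w1.png",im[:,:,::-1]);np.save("w1.npy",c,allow_pickle=True)
print(c,sensors.read_state()["joint_pos"].round(2),sensors.read_state()["clock"])
E
```

```text
74 [-0.38  0.39  0.74  1.4  -0.26  1.46  1.65]
-106 [-0.48  0.43  0.9   1.4  -0.33  1.47 -1.44]
17 [-0.44  0.41  0.83  1.4  -0.3   1.46  0.68]
132 [-0.29  0.37  0.6   1.39 -0.2   1.45  2.6 ]
-16 [-0.46  0.42  0.86  1.4  -0.31  1.47  0.12]
42 [-0.42  0.4   0.8   1.4  -0.29  1.46  1.1 ]
164 [ 0.81  0.53 -1.08  1.35  0.46  1.53  2.64]
222 [-0.59  0.51  1.13  1.4  -0.45  1.51 -1.9 ]
{'intrinsics': array([[312.02499012,   0.        , 285.59785908],
       [  0.        , 312.02499012, 208.39980256],
       [  0.        ,   0.        ,   1.        ]]), 'R': array([[-2.66689911e-01, -9.63782278e-01,  4.60527227e-04],
       [-9.22892497e-01,  2.55512875e-01,  2.88067022e-01],
       [-2.77751561e-01,  7.63995514e-02, -9.57610139e-01]]), 't': array([0.06434076, 0.49230709, 0.58291782])} [-0.48  0.43  0.9   1.4  -0.33  1.47 -1.44] 2.8583
```

View pics/w1.png

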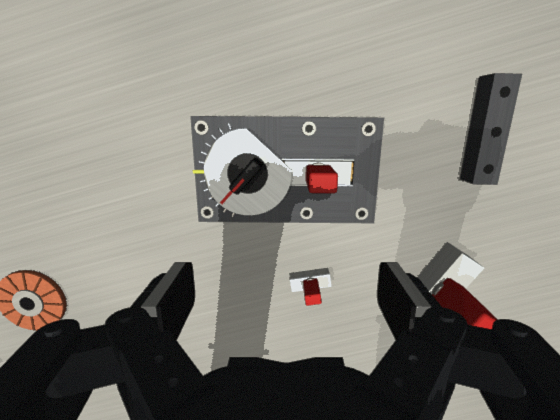

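The wrist view shows the plate spanning (192,117) to (384,222). The disc axis is near (247,172), the pointer tip near (221,204), the yellow mark near (198,171), and the red post top near (321,180).

```bash
python3 - <<'E'
from h import *
im=cv2.imread("pics/w1.png")[:,:,::-1].copy();c=np.load("w1.npy",allow_pickle=True).item()
ct=vision.calibration("top");cs_=vision.calibration("side")
h=cv2.cvtColor(im,cv2.COLOR_RGB2HSV);V=h[...,2]
r,y,_=masks(im)
roi=np.zeros(V.shape,np.uint8);roi[105:230,183:392]=1
print("red",[b for b in blobs(r*roi)[0]],"yel",blobs(y*roi)[0])
d=(V<95).astype(np.uint8)*roi
d=cv2.morphologyEx(d,cv2.MORPH_OPEN,np.ones((3,3)))
# upper part of outline: fit top, left, right edges per line
rows=range(130,205);cols=range(215,360)
L=np.array([(np.where(d[v])[0].min(),v) for v in rows],float);R=np.array([(np.where(d[v])[0].max()+1,v) for v in rows],float)
T=np.array([(u,np.where(d[:,u])[0].min()) for u in cols],float)
def fit(P):
    W=np.array([ray(c,p-[.0,.0],.04)[:2] for p in P]);m=np.median(W,0)
    vx,vy,x,yy=cv2.fitLine(W.astype(np.float32),cv2.DIST_HUBER,0,.0005,.001).ravel();return np.array([x,yy]),np.array([vx,vy])
for n,P in zip("LRT",(L,R,T)):
    p,v=fit(P);print(n,p.round(4),v.round(4),np.degrees(np.arctan2(v[1],v[0])).round(2))
def isect(a,b):
    A=np.c_[a[1],-b[1]];t=np.linalg.solve(A,b[0]-a[0]);return a[0]+a[1]*t[0]
fl,fr,ft=fit(L),fit(R),fit(T)
A=isect(fl,ft);B=isect(fr,ft);print("cornerL",A,"cornerR",B,"len",np.linalg.norm(A-B))
yd=(A-B)/np.linalg.norm(A-B);xd=np.array([yd[1],-yd[0]])
mid=(A+B)/2; mid=mid-65e-3*xd;pocket=mid-.0375*yd
print("yaw of y",np.degrees(np.arctan2(yd[1],yd[0])),"pocket",pocket,"disc",pocket+.084*yd)
yb=ray(c,blobs(y*roi)[0][0][0],.04)[:2]-pocket;print("yellow in plate",yb@xd,yb@yd)
# pointer & red post
n,l,s,cc=cv2.connectedComponentsWithStats(r*roi)
for i in range(1,n):
    if s[i,4]<5: continue
    pts=np.argwhere(l==i)[:,::-1]
    W=np.array([ray(c,p,.051)[:2] for p in pts])-pocket
    w=np.c_[W@xd,W@yd]-[0,.084];far=w[np.argsort(-np.hypot(*w.T))[:6]].mean(0)
    print(s[i,4],"plate extents",w.min(0).round(4),w.max(0).round(4),"tip r,ang",np.hypot(*far),np.arctan2(-far[0],far[1]))
# brightness of disc: rim circle check
P=lambda x,yy,z:np.r_[pocket+x*xd+yy*yd,z]
for n_,cal in(("wrist",c),("top",ct),("side",cs_)):
    print(n_,[proj(cal,P(*q)).round(1).tolist() for q in((0,.084,.079),(0,0,.104),(-.065,-.075,.04),(.065,.15,.04))])
np.save("plate.npy",np.r_[pocket,np.arctan2(yd[1],yd[0])])
# cross-check by top camera red post top
imt=cv2.imread("pics/top0.png")[:,:,::-1].copy();print(ray(ct,(360.7,171),.104)[:2])
E
```

```text
red [([321.8, 179.3], 733), ([233.4, 189.4], 90)] yel [([198.1, 171.3], 38)]Traceback (most recent call last):
  File "<stdin>", line 12, in <module>
    return umr_minimum(a, axis, None, out, keepdims, initial, where)
ValueError: zero-size array to reduction operation minimum which has no identity
```

```bash
cat > m.py <<'E'
from h import *
im=cv2.imread("pics/w1.png")[:,:,::-1].copy();c=np.load("w1.npy",allow_pickle=True).item()
ct=vision.calibration("top");cs_=vision.calibration("side")
V=cv2.cvtColor(im,cv2.COLOR_RGB2HSV)[...,2]
print("row140",V[140,184:200],V[140,375:390],"col270",V[110:124,270])
r,y,_=masks(im)
roi=np.zeros(V.shape,np.uint8);roi[105:230,183:392]=1
def edge(line,i0,thr=105):  # first subpixel crossing below thr
    line=line.astype(float);k=np.argmax(line<thr);return i0+k-1+(line[k-1]-thr)/(line[k-1]-line[k])
L=np.array([(edge(V[v,183:215],183),v) for v in range(130,205)])
R=np.array([(392-edge(V[v,365:393][::-1],0),v) for v in range(130,205)])
T=np.array([(u,edge(V[106:140,u],106)) for u in range(215,360)])
def fit(P):
    W=np.array([ray(c,p,.04)[:2] for p in P])
    vx,vy,x,yy=cv2.fitLine(W.astype(np.float32),cv2.DIST_HUBER,0,.0005,.001).ravel();return np.array([x,yy]),np.array([vx,vy])
def isect(a,b):
    t=np.linalg.solve(np.c_[a[1],-b[1]],b[0]-a[0]);return a[0]+a[1]*t[0]
fl,fr,ft=fit(L),fit(R),fit(T)
for f in(fl,fr,ft):print(np.degrees(np.arctan2(f[1][1],f[1][0])).round(2))
A=isect(fl,ft);B=isect(fr,ft);print("cornerL",A,"cornerR",B,"len",np.linalg.norm(A-B))
yd=(A-B)/np.linalg.norm(A-B);xd=np.array([yd[1],-yd[0]])
pocket=(A+B)/2-.065*xd-.0375*yd
print("yaw",np.degrees(np.arctan2(yd[1],yd[0])),"pocket",pocket)
yb=ray(c,blobs(y*roi)[0][0][0],.04)[:2]-pocket;print("yellow in plate",yb@xd,yb@yd)
n,l,s,cc=cv2.connectedComponentsWithStats(r*roi)
for i in range(1,n):
    if s[i,4]<5: continue
    W=np.array([ray(c,p,.051)[:2] for p in np.argwhere(l==i)[:,::-1]])-pocket
    w=np.c_[W@xd,W@yd]-[0,.084];far=w[np.argsort(-np.hypot(*w.T))[:6]].mean(0)
    print(s[i,4],"tip r,ang",np.hypot(*far),np.arctan2(-far[0],far[1]))
P=lambda x,yy,z:np.r_[pocket+x*xd+yy*yd,z]
for n_,cal in(("wrist",c),("top",ct),("side",cs_)):
    print(n_,[proj(cal,P(*q)).round(1).tolist() for q in((0,.084,.079),(0,0,.104),(-.065,-.075,.04),(.065,.15,.04))])
np.save("plate.npy",np.r_[pocket,np.arctan2(yd[1],yd[0])])
w=np.c_[[ray(c,p,.104)[:2] for p in np.argwhere((l==np.argmax(s[1:,4])+1))[:,::-1]]]-pocket
print("post extents (z.104)",(w@xd).min(),(w@xd).max(),(w@yd).min(),(w@yd).max())
E
python3 m.py
```

```text
row140 [187 185 182 182 182 184 185 183 126  95  93  94  96  94  95  93] [ 96  87  83  87  82  78  90 156 163 162 159 158 159 160 160] col270 [176 179 183 183 182 177 116  99 100 101 101 100 101 102]
-15.98
-16.01
74.3
cornerL [ 0.6606852  -0.00228865] cornerR [ 0.60038316 -0.2168275 ] len 0.22285253
yaw 74.30053 pocket [ 0.55781186 -0.12807065]
yellow in plate 0.0009101619104448069 0.14542455844354263
733 tip r,ang 0.1069453390555814 2.96934257074654
90 tip r,ang 0.04662463580365171 0.8048697042419295
wrist [[244.6, 178.5], [323.8, 183.7], [374.6, 223.1], [189.9, 116.3]]
top [[323.6, 165.0], [361.0, 172.5], [381.2, 215.4], [303.3, 136.6]]
side [[328.1, 212.0], [344.3, 221.1], [337.7, 261.0], [333.8, 204.9]]
post extents (z.104) -0.008805470649995739 0.01905172382859321 -0.013021390807005232 0.017563439979396103
```

The measurements are consistent: length 223 mm against 225, yellow mark on the plate axis at y 145, pointer at about 0.80 rad, and the post under its predicted pixel in both views. I'll grip the dial and turn it.

```bash
cat >> h.py <<'E'
try:
    _p=np.load("plate.npy");pk=_p[:2];ay=np.radians(74.2)
    yd=np.array([np.cos(ay),np.sin(ay)]);xd=np.array([yd[1],-yd[0]])
    P=lambda x,y,z:np.r_[pk+x*xd+y*yd,z]
except Exception:pass
def st():
    s=sensors.read_state();R=Ro.from_rotvec(s["tcp_rot"]).as_matrix()
    print("t%.2f"%s["clock"],"p",s["eef_pos"].round(4),"yaz %.2f"%np.degrees(np.arctan2(R[1,1],R[0,1])),"F",s["ft_force"].round(1),"M",s["moment"].round(2),"w %.4f gf %.0f"%(s["gripper_width"],s["gripper_force"]),"q7 %.3f"%s["joint_pos"][6]);return s
E
python3 - <<'E'
from h import *
az=np.radians(74.2-90)+.80
fingers.grip(.05)
ctrl.goto(P(0,.084,.15),rv(down(az)));st()
print(ctrl.move_l(P(0,.084,.080),max_speed=.08,threshold=12));st()
fingers.grip(.0);s=st()
q=s["joint_pos"].copy();q[6]-=.40;ctrl.set_joints(q);s=st()
R=Ro.from_rotvec(s["tcp_rot"]).as_matrix();cur=np.arctan2(R[1,1],R[0,1]);q=s["joint_pos"].copy();q[6]-=cur-np.radians(-15.8)
ctrl.set_joints(q);ctrl.dwell(.2);st()
fingers.grip(.05);st();ctrl.move_l(P(0,.084,.16),max_speed=.1)
c=vision.calibration("wrist");im=vision.get_image("wrist");cv2.imwrite("pics/w2.png",im[:,:,::-1]);np.save("w2.npy",c,allow_pickle=True);st()
it=vision.get_image("top");cv2.imwrite("pics/top2.png",it[:,:,::-1])
E
```

```text
t5.16 p [ 0.5809 -0.0475  0.1502] yaz 29.99 F [ 0.6 -0.1 -0.7] M [ 0.04 -0.02  0.04] w 0.0499 gf 0 q7 0.715
False
t6.18 p [ 0.5813 -0.0474  0.0806] yaz 30.03 F [ 0.1  0.1 -0.4] M [ 0.06 -0.   -0.07] w 0.0499 gf 0 q7 0.740
t6.60 p [ 0.5808 -0.0474  0.0807] yaz 30.02 F [-1.4  0.4  4.4] M [-0.    0.34 -0.1 ] w 0.0126 gf 60 q7 0.740
t7.07 p [ 0.5809 -0.0473  0.0807] yaz 7.22 F [-0.4  0.5  1.5] M [ 0.04  0.17 -0.08] w 0.0129 gf 60 q7 0.342
t7.73 p [ 0.581  -0.0474  0.0807] yaz -15.71 F [-0.9 -0.2  0.8] M [-0.04  0.09 -0.01] w 0.0127 gf 60 q7 -0.058
t8.18 p [ 0.5809 -0.0473  0.0807] yaz -15.79 F [0.8 0.7 0.1] M [-0.05 -0.02 -0.01] w 0.0499 gf 0 q7 -0.059
t9.17 p [ 0.58   -0.0471  0.159 ] yaz -15.80 F [ 0.7  0.6 -0.4] M [-0.04  0.02 -0.  ] w 0.0500 gf 0 q7 -0.087
```

View pics/w2.png

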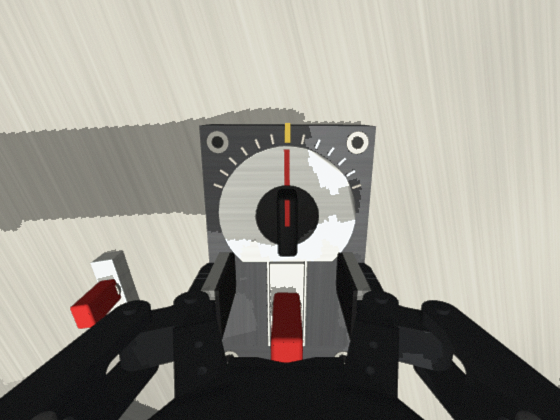

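The pointer at (287,150–185) is in line with the yellow mark at (288,133), and the flat at row 262 faces the block and clears it. Next I'll grip the post with the fingers closing along the plate's y, so they can carry the rocking moment, and make the first lean towards the disc.

```bash
cat >> h.py <<'E'
X3=np.r_[xd,0]
def pose(g,y,z,ph): # block origin plate y,z (m), lean deg towards disc
    Rb=Ro.from_rotvec(-np.radians(ph)*X3);return P(0,y,z)+Rb.apply(g["off"]),(Rb*Ro.from_matrix(g["R0"])).as_rotvec()
def lean(g,b,ph1,n=3,v=.02):
    """b=(y,z,ph); pivot on the end that is going down relative: near pad if leaning towards, far pad if away"""
    y,z,ph=b;e=.04 if ph1>ph else -.04;h=.014
    def pt(ph,l): a=-np.radians(ph);return np.array([l[0]*np.cos(a)-l[1]*np.sin(a),l[0]*np.sin(a)+l[1]*np.cos(a)])
    l=np.array([e,.030-z]);piv=np.array([y,z])+pt(ph,l)
    for k in np.linspace(ph,ph1,n+1)[1:]:
        o=piv-pt(k,l);ctrl.move_l(*pose(g,o[0],o[1],k),max_speed=v)
    b=(o[0],o[1],ph1);print("block",np.round([b[0]*1e3,b[1]*1e3,b[2]],1));return b
E
python3 - <<'E'
from h import *
ctrl.move_l(P(0,.07,.185))
q=[(k,kin.solve_ik(P(0,0,.16),rv(down(np.radians(k))))) for k in(74.2,-105.8)]
k=min(q,key=lambda t:abs(t[1][6]))[0]
R0=down(np.radians(k));ctrl.goto(P(0,0,.16),rv(R0));st()
print(ctrl.move_l(P(0,0,.092),max_speed=.08,threshold=12));st()
fingers.grip(0);ctrl.dwell(.2);s=st()
print("along plate y,x:",s["ft_force"][:2]@yd,s["ft_force"][:2]@xd)
g=dict(off=P(0,0,.092)-P(0,0,.016),R0=R0)
b=lean(g,(0,.016,0),5.2);ctrl.dwell(.2);s=st();print(s["ft_force"][:2]@yd,s["ft_force"][:2]@xd, s["moment"][:2]@xd)
R=Ro.from_rotvec(s["tcp_rot"]).as_matrix();print("tool tilt",np.degrees(np.arcsin(R[:2,2]@yd)))
im=vision.get_image("side");cv2.imwrite("pics/s3.png",cv2.resize(im[170:290,280:420],(700,600),interpolation=cv2.INTER_CUBIC)[:,:,::-1])
np.save("g.npy",dict(g=g,b=b),allow_pickle=True)
E
```

```text
t10.74 p [ 0.5578 -0.1272  0.1595] yaz -105.69 F [ 0.3  1.1 -0.5] M [ 0.01 -0.03  0.04] w 0.0497 gf 0 q7 -1.367
False
t11.74 p [ 0.5583 -0.1284  0.0925] yaz -105.81 F [0.2 1.  0.9] M [ 0.   -0.01  0.04] w 0.0502 gf 0 q7 -1.323
t12.25 p [ 0.5583 -0.1285  0.0928] yaz -105.82 F [-0.7 -0.2  5.4] M [ 0.02  0.22 -0.12] w 0.0296 gf 61 q7 -1.323
along plate y,x: -0.3876748800885008 -0.59147269246922
block [-1.1 19.7  5.2]
t13.22 p [ 0.5598 -0.1226  0.096 ] yaz -105.80 F [-0.5  0.1  5.4] M [-0.06  0.18 -0.38] w 0.0294 gf 62 q7 -1.418
-0.016726768791242595 -0.5157405928167399 -0.10320512099782496
tool tilt -5.221120538248249
```

View pics/s3.png

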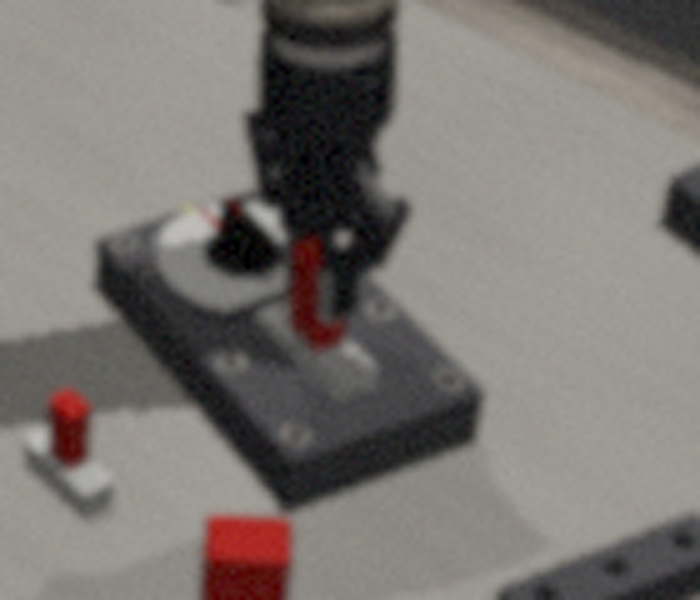

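The side crop shows the post still between the fingers, tilted towards the disc, with the far end of the block at about (350,365). The forces are small, though, so I'll check in the wrist view that the block itself leans.

```bash
python3 - <<'E'
from h import *
im=vision.get_image("wrist");c=vision.calibration("wrist");np.save("w4.npy",c,allow_pickle=True)
cv2.imwrite("pics/w4full.png",im[:,:,::-1])
cv2.imwrite("pics/w4.png",cv2.resize(im[130:400,110:460],(778,600),interpolation=cv2.INTER_CUBIC)[:,:,::-1])
print([proj(c,P(0,0,.104)).round(1),proj(c,P(0,.084,.079)).round(1)])
E
```

```text
[array([304.4, 306.7]), array([113.8, 284.3])]
```

View pics/w4.png

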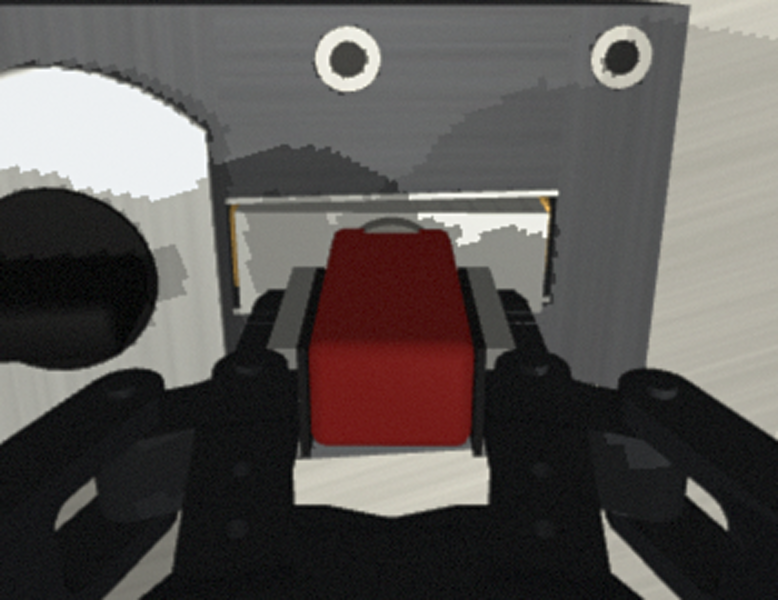

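The post lies flush between the pads, pocket and brass pads are visible at both ends, and the block follows the tool's 5.2° lean. Now I'll lean away, then alternate back towards the disc, levelling and drawing it clear.

```bash
python3 - <<'E'
from h import *
d=np.load("g.npy",allow_pickle=True).item();g,b=d["g"],d["b"]
for ph in(-5.2,5.2,-4):
    b=lean(g,b,ph,n=4);ctrl.dwell(.15);s=st();R=Ro.from_rotvec(s["tcp_rot"]).as_matrix()
    print("tilt %.2f"%-np.degrees(np.arcsin(R[:2,2]@yd)),"Fy %.1f"%(s["ft_force"][:2]@yd))
    if ph==-5.2:cv2.imwrite("pics/w5.png",vision.get_image("wrist")[:,:,::-1])
y,z,_=b
ctrl.move_l(*pose(g,0,z+.004,0),max_speed=.02);st()
ctrl.move_l(*pose(g,0,.0555,0),max_speed=.03);ctrl.dwell(.4);st()
np.save("w6.npy",vision.calibration("wrist"),allow_pickle=True)
cv2.imwrite("pics/w6.png",vision.get_image("wrist")[:,:,::-1])
im=vision.get_image("side");cv2.imwrite("pics/s6f.png",im[:,:,::-1]);cv2.imwrite("pics/s6.png",cv2.resize(im[170:290,280:420],(700,600),interpolation=cv2.INTER_CUBIC)[:,:,::-1])
E
```

```text
block [ 0.8 26.9 -5.2]
t14.78 p [ 0.5559 -0.134   0.1023] yaz -105.79 F [  3.2  -2.4 -11. ] M [-0.99 -0.85  0.14] w 0.0293 gf 62 q7 -1.236
tilt -5.13 Fy -1.4
block [ 0.2 34.2  5.2]
t16.34 p [ 0.559  -0.1237  0.1114] yaz -105.93 F [-1.1 -4.9 -2.2] M [-1.19  0.28 -0.01] w 0.0296 gf 64 q7 -1.428
tilt 5.28 Fy -5.0
block [-0.4 40.6 -4. ]
t17.82 p [ 0.5564 -0.1327  0.1163] yaz -105.75 F [ 0.3  0.6 -3.5] M [-0.14  0.09  0.07] w 0.0295 gf 64 q7 -1.267
tilt -4.02 Fy 0.7
t18.32 p [ 0.5579 -0.1275  0.1205] yaz -105.73 F [ 0.3 -1.5 -3.2] M [-0.03  0.03  0.02] w 0.0289 gf 64 q7 -1.343
t19.24 p [ 0.5578 -0.128   0.1314] yaz -105.79 F [ 0.2  0.7 -3.9] M [-0.06  0.01 -0.01] w 0.0293 gf 64 q7 -1.351
```

View pics/s6.png

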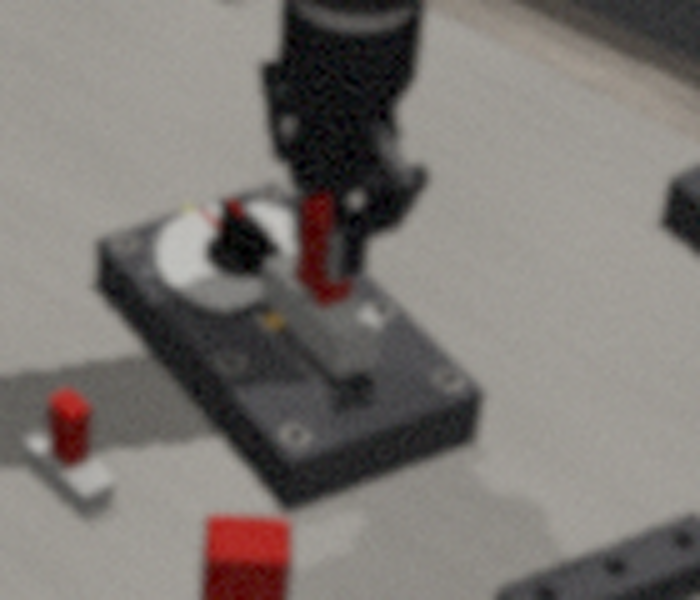

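View pics/w6.png

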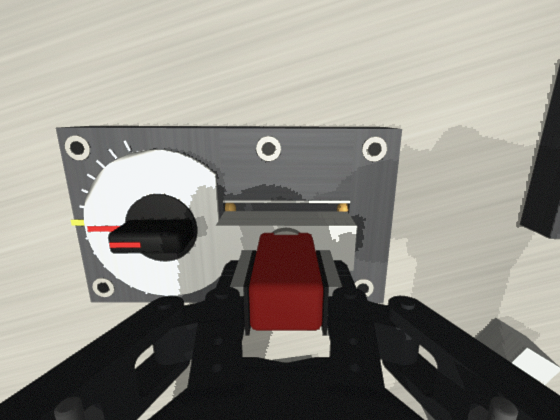

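The block is out, with both pads and the gap visible underneath. I'll check its height, its level and the dial numerically against the wrist view and the side view.

```bash
python3 - <<'E'
from h import *
im=cv2.imread("pics/w6.png")[:,:,::-1].copy();c=np.load("w6.npy",allow_pickle=True).item()
print("pred bottom edge",[proj(c,P(.014,y,.0555)).round(1) for y in(.04,-.04)],"top edge",[proj(c,P(.014,y,.0835)).round(1) for y in(.04,-.04)])
V=cv2.cvtColor(im,cv2.COLOR_RGB2GRAY).astype(int)
for u in(226,235,245,325,335,345): print(u,V[200:236,u])
r,y,_=masks(im);print(blobs(r)[0],blobs(y)[0])
n,l,s,cc=cv2.connectedComponentsWithStats(r)
for i in range(1,n):
    if cc[i][0]<150 and s[i,4]>5:
        for z in(.051,.079):
            W=np.array([ray(c,p,z)[:2] for p in np.argwhere(l==i)[:,::-1]])-pk;w=np.c_[W@xd,W@yd]-[0,.084]
            v=cv2.fitLine(w.astype(np.float32),cv2.DIST_HUBER,0,.001,.001).ravel();print(s[i,4],z,w.mean(0).round(4),"dir ang",np.arctan(-v[0]/v[1]).round(3))
yb=[b[0] for b in blobs(y)[0] if b[0][0]<100][0];q=ray(c,yb,.04)[:2]-pk;print("yellow",q@xd,q@yd)
c=vision.calibration("side");im=cv2.imread("pics/s6f.png")[:,:,::-1]
print("side pred: far-end underside corners",[((proj(c,P(x,-.04,.0555))-[280,170])*5).round() for x in(-.014,.014)],"near",((proj(c,P(-.014,.04,.0555))-[280,170])*5).round())
E
```

```text
pred bottom edge [array([225., 211.]), array([349. , 211.2])] top edge [array([215.7, 225.9]), array([358.8, 226. ])]
226 [120 180 151  97  99 104 111 113 116 114 111  97  92  91  90  90  90  90
  90  88  90  92  92  88  93 129 186 187 185 185 185 184 184 185 186 184]
235 [122 182 147  63  53  63  70  79  82  80  86  87  90  88  91  89  92  89
  87  88  91  93  89  90  94 128 185 187 185 186 186 185 185 183 184 185]
245 [121 181 148  74  51  55  55  66  65  66  66  84  90  90  88  88  90  89
  86  86  90  92  89  91  92 112 145 148 147 146 146 147 146 145 144 145]
325 [145 251 245  95  48  56  55  55  56  52  59  74  92  93  95  95  97  95
  93  92  95  93  91  90  94 103 149 153 151 149 150 151 151 148 149 149]
335 [144 251 244 123  58  56  55  57  55  54  57  77  93  94  94  97  95  93
  94  94  95  92  91  89  91 144 248 246 243 243 244 243 243 243 242 243]
345 [145 250 244 171 154 170 185 195 206 209 203 149  96  90  96  95  97  97
  94  94  90  93  93  94  95 144 247 245 243 243 244 244 242 160 148 149]
[([103.0, 228.2], 140), ([285.6, 284.2], 6362), ([125.0, 244.5], 184)] [([77.5, 222.3], 71)]
140 0.051 [0.0005 0.0395] dir ang 0.04
140 0.079 [0.0109 0.0221] dir ang 0.04
184 0.051 [-0.0114  0.0264] dir ang 0.002
184 0.079 [0.0007 0.0109] dir ang 0.002
yellow 0.0007771013404382502 0.14751772671247554
side pred: far-end underside corners [array([333., 369.]), array([374., 354.])] near [257. 289.]
```

The block's underside edge is at row 211 at both ends, as predicted for level with 15.5 mm of air. The dial reads within 0.04 rad of zero and the grip is firm.

```bash
python3 -c "
from rig import hand_in
print(hand_in())"
```

```text
the job is handed in; nothing more can be done
None
```

The job is handed in. The dial is at zero within about 0.04 rad; the block was rocked about 5° towards the disc, then about 5° away, and is held level about 15 mm above its pocket.

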